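Clamp a ham mould in the bench press with its star handle

TASK

Set the steel ham mould upright on the bed of the blue bench press, between the two low rails and with its white lid facing the red pad, and let go of it. Then wind the press shut with its six-spoked star handle only, pushing spoke after spoke towards the mould, until the mould is firmly clamped with at least 12 N, never squeezing it with more than 60 N on the way, and leave it clamped. Leave the other things on the table where they are.

Things in the scene. Friction and masses are not known exactly. Their poses are not given: they have to be found in the camera images.
- press: Blue bench press, fixed. Origin on the table top; y runs from end stop (-y) to drive housing (+y), x away from the star's side, z up. Bed 130 x 400 mm, top at z 20 mm. Stop face at y -150, its top at z 95. Two low rails along y, 66 mm apart inside, 12 wide, y -150 to -35, top at z 34. Housing x -50 to 50, y 60 to 200, top at z 175. The pad's centre line is at z 55 (mm)
- bed (a point): Point on the bed's top surface (z 20 mm in the press frame), midway between the rails, 50 mm from the end stop's face; axes as those of the press. A mould seated against the end stop has its origin here.
- star_hub (a point): Centre of the star handle, at press x -115, y 130, z 140 mm; press axes (they do not turn). The star turns about x in the y-z plane. Six 12 mm thick spokes every 60 degrees, each ending in a black ball 28 mm in diameter centred 115 mm from the hub's centre; hub 52 mm in diameter, 65 mm off the housing's side.
- star (a joint): Turn of the star, rad; 0.4 to 1 at start. At multiples of pi/3 a spoke points straight up. Grows as the top spoke is pushed to press -y, closing the press: the spoke up at 0 has its ball at y -115 sin q, z 115 cos q mm from the hub. Ram 18 mm per rad. Needs 0.45 N m (friction) unloaded, plus 0.018 N m per N of clamping (35 N: 1.08 N m); left alone it stays, or backs off to 25 N of clamping.
- ram: Square steel ram carrying a red 50 x 50 mm pad at its -y end; slides to press -y. Press axes; origin on its centre line, the pad's free face is 20 mm from it in +y. At star value 0 that face is 170 mm from the end stop, then 18 mm nearer per rad. The pad sits on a stiff spring: 10 N per mm, 12 mm at most.
- mould: Loose steel ham mould, box 60 (x) x 100 (y) x 70 (z) mm, 0.5 to 0.8 kg. Origin: centre of its underside, z up. A white lid, 50 x 58 mm, stands out of its +y end by 4 to 24 mm, depending on the filling: it differs each time, is not measured and does not give. Starts on the table at the robot's right, +y roughly to the robot's left; grip it across its 60 mm from above.
- mould_lid_end (a point): Centre of the mould's lid end: 50 mm in +y and 35 mm up from the mould's origin.
- pepper_jar: Jar, 48 mm in diameter, 90 mm tall; bystander.
- oil_bottle: Amber bottle, 60 mm in diameter, 190 mm tall; bystander.
- steel_cup: Open steel cup, 74 mm in diameter, 70 mm tall; bystander.
- ring_mould: Steel ring mould, 80 mm in diameter, 45 mm tall, standing on the table; bystander.
- spare_tin: Flat aluminium tin with a dark lid, 79 x 114 x 64 mm; bystander.
- spatula: Spatula lying on the red-brown cutting board; bystander.
Things that resemble listed ones, but are neither listed nor needed, are in the scene too. Leave any green or purple look-alike of the mould alone.

How it is judged:
On the way, in this order (a step that is already met when the one before it is completed fails the run):
1. the mould stands on the bed between the rails, lid towards the red pad, let go, not yet clamped (x of mould in the frame of press between -0.006 and 0.006 m and z of mould in the frame of press between 0.015 and 0.024 m and y of mould in the frame of press between -0.11 and -0.06 m and angle between mould's own z axis and vertical below 0.08 rad and y of mould_lid_end in the frame of press above -0.07 m and contact force between each of the arm, the fingers and mould below 0.1 N and contact force between ram and mould below 1 N), for 0.2 s.
2. the ram clamps the mould with more than 12 N (contact force between ram and mould above 12 N), for 0.2 s.
At the end, for the whole second after the job is handed in: The mould stands upright on the bed between the rails (within 6 mm of the centre line, flat to 0.08 rad) with its lid towards the red pad, at rest, clamped by the ram with 12 to 60 N, and the star handle stands still (x of mould in the frame of press between -0.006 and 0.006 m and z of mould in the frame of press between 0.015 and 0.024 m and y of mould in the frame of press between -0.11 and -0.06 m and angle between mould's own z axis and vertical below 0.08 rad and y of mould_lid_end in the frame of press above -0.07 m and contact force between ram and mould between 12 and 60 N and linear speed of mould below 0.01 m/s and velocity of joint star between -0.1 and 0.1 rad/s); the robot touches nothing.
It fails at once if the mould is squeezed by the ram with more than 60 N (contact force between ram and mould above 60 N).
It fails at once if the robot pushes the ram itself instead of the star handle (contact force between any of the arm, the fingers and ram above 10 N).
It fails at once if a bystander is moved by more than 30 mm (distance of any of pepper_jar, oil_bottle, steel_cup, ring_mould, spare_tin, spatula from where it was at the start of the episode above 0.03 m).
It also fails if it takes over 72 s, if anything falls off the work surface, if the arm or the gripper's body presses on something with over 40 N, if the wrist force passes 120 N, or if a joint passes its speed limit or range.

ROBOT

A 7-joint arm with a two-finger parallel gripper is mounted at the origin on the work surface. World frame = base frame: x ahead of the robot, y to its left, z up, the work surface at z = 0. Lengths are in m, angles in rad, forces in N, time in s.
With the tool pointing down it reaches from about 0.4 to 0.85 m from the base axis. Payload 6.9 kg.
Tool frame: the origin (TCP) lies midway between the tips of the shut fingers; the grasp point (between the pads) lies behind it (ctrl.pinch_z is the z of the grasp point in the tool frame, in m); z points along the fingers, y is the line along which they close (so a half turn about z gives the same grasp; the last joint's range is limited). The gripper opens to 85 mm and grips with 20 to 120 N. Pads are 22 mm wide; open, the fingers measure 114 mm over their backs; the gripper's body (76 mm by 85 mm) begins 54 mm behind the grasp point. The pads swing forward as they close: fully open they stand 13 mm farther back than shut.
Start: joints at [1.272, 0.507, -0.238, 1.5, 0.126, 1.149, -0.155], TCP at [0.246, -0.575, 0.204] pointing down, gripper open.
Joint ranges: [-3.08, 3.08], [-0.24, 2.05], [-1.43, 1.35], [0, 2.5], [-1.52, 4.66], [0.17, 1.96], [-2.89, 2.89]. Speed limits (rad/s): [2.39, 2.39, 3.14, 3.14, 3.14, 3.14, 3.14].

INTERFACE

Orientations are given as a unit quaternion [w, x, y, z].
In Python, from station import ctrl, get_state, vision, ticket, models gives the robot as it stands. Calls block until the motion is done:
- ctrl.movep(position, orientation): joint-space move of the TCP to a pose.
- ctrl.movel(position, frame=None, max_speed=0.15): straight line of the TCP; frame=None keeps the orientation; max_speed is the mean speed in m/s.
- ctrl.set_joints(angles): joint-space move.
- ctrl.ungrasp() and ctrl.close_gripper(force=None): open the fingers fully, or close them until they stop; force is the grip in N (None keeps the last).
- ctrl.pause(seconds).
- ctrl.ik(position, orientation): joint angles nearest the present ones, or None.
- get_state(): the state.
- vision.grab_frame(name): name is "side" or "top"; returns (picture, depth): 384x512x3 uint8, blue, green, red; 384x512 float32, m along the optical axis (not along the pixel's ray), 0 where there is no reading.
- vision.camera_info(name): a dict with "mtx" (3x3 intrinsics, pixels), "R" (3x3) and "t" (3): a world point X has camera coordinates R X + t. Camera axes: x right, y down, z forward; pixel columns grow to the right and rows downward; lengths in m; the calibration is good to about 2 mm. A picture is of the moment at which its call begins. camera_info takes no time and is no camera call.
A pose or a line that the arm cannot do raises ctrl.Unreachable and nothing moves.
- ticket.close_job(): hands the job in; it is judged then, once.
Trained networks look in the newest picture that a camera, given by its name, has taken for a name from the list of things; names that differ only in an ending like _2 or _b are one class to them, and where a whole thing is asked for, a point or a joint stands for the part that bears it (a point fixed in the world has none). Each returns a list of dicts, best first, with "p" (0 to 1); they miss things now and then, are a little off and sometimes report something else, mostly with a low value. They report only what shows in the picture. A call takes as long as a camera call. They do not tell look-alikes from the thing itself.
- models.recognise(camera, target): "point" ([column, row] in pixels, amid what is visible of it).
- models.masks_of(camera, target): "mask" (384x512 bool, what is visible of it) and "point" ([column, row] in pixels, amid what is visible of it).
The state is a dict: "time": time; "qpos": joint angles; "qd": joint speeds; "tau": joint torques, N m; "tcp_pos": TCP position; "eef_rot": TCP orientation; "contact_force": force on the tool from outside, world axes, zero at the start; "wrist_torque": the same for the moment, N m; "width": finger opening in m; "gripper_force": force on a finger pad.
Only numpy, scipy, OpenCV 4.12 (cv2) and the standard library are available. Lean on these libraries where they do the work, as an engineer would, in place of code of your own. Each camera call takes 0.05 s, during which the arm holds its last target. There are 200 camera calls.

## Working session

There is one attempt and no reset: what is moved stays moved. The work goes in short steps, each a Python script; the robot and the scene stay as the last script left them, time stands still between calls to the robot, and variables do not carry over. Pictures are saved under pics/ and viewed, at most 10 in all, crops included, and the job is handed in when it is done.

```bash
ls; mkdir -p pics; cat > h.py <<'E'
import numpy as np, cv2
from station import ctrl, get_state, vision, ticket, models
def cloud(name):
    im,d=vision.grab_frame(name); c=vision.camera_info(name)
    v,u=np.mgrid[0:384,0:512]; K=np.array(c["mtx"])
    P=np.stack([(u-K[0,2])/K[0,0]*d,(v-K[1,2])/K[1,1]*d,d],-1)
    W=(P-np.array(c["t"]))@np.array(c["R"])
    W[d==0]=np.nan
    return im,W
E
python3 - <<'E'
from h import *
ims=[]
for n in("side","top"):
    im,W=cloud(n); cv2.imwrite(f"pics/{n}0.png",im); np.save(n+"0.npy",W)
    c=vision.camera_info(n); print(n,(-np.array(c["R"]).T@c["t"]).round(3))
    for t in("mould","press","star","ram","spare_tin"):
        for r in models.masks_of(n,t)[:3]:
            m=r["mask"]; X=W[m]; print(t,round(r["p"],2),np.round(r["point"]),m.sum(),np.nanmedian(X,0).round(3),np.nanpercentile(X,2,axis=0).round(3),np.nanpercentile(X,98,axis=0).round(3))
print(get_state())
E
```

```text
pics
side [0.254 0.805 0.94 ]
mould 0.93 [344. 175.] 809 [ 0.32  -0.249  0.058] [ 0.271 -0.315  0.002] [ 0.37  -0.215  0.073]
mould 0.67 [300. 133.] 526 [ 0.525 -0.421  0.057] [ 0.492 -0.489  0.008] [ 0.567 -0.396  0.074]
mould 0.62 [314. 154.] 586 [ 0.441 -0.294  0.066] [ 0.414 -0.378  0.001] [ 0.474 -0.273  0.074]
press 0.62 [249. 231.] 6122 [0.515 0.165 0.104] [ 0.398 -0.128  0.003] [0.628 0.248 0.233]
star 0.85 [285. 229.] 1074 [0.413 0.152 0.161] [ 0.388 -0.117 -0.001] [0.483 0.254 0.263]
ram 0.64 [204. 179.] 492 [ 0.751 -0.076  0.048] [ 0.718 -0.115  0.004] [ 0.785 -0.046  0.072]
spare_tin 0.96 [177. 213.] 1122 [0.758 0.113 0.063] [0.731 0.044 0.007] [0.805 0.151 0.068]
spare_tin 0.48 [249. 230.] 5819 [0.516 0.167 0.109] [ 0.398 -0.127  0.015] [0.625 0.248 0.233]
top [ 0.511 -0.01   1.189]
mould 0.73 [404. 195.] 906 [ 0.53  -0.44   0.069] [ 0.495 -0.494  0.02 ] [ 0.564 -0.398  0.074]
mould 0.58 [337. 267.] 911 [ 0.323 -0.264  0.069] [ 0.274 -0.316  0.016] [ 0.367 -0.218  0.074]
press 0.65 [217. 186.] 7625 [0.536 0.078 0.075] [ 0.4   -0.131  0.015] [0.628 0.229 0.233]
star 0.93 
[... 263 characters left out ...]
6, 'qpos': array([ 1.2724979 ,  0.50751703, -0.23758567,  1.50018758,  0.12568476,
        1.14887376, -0.15478795]), 'qd': array([-0.00012124, -0.0013032 ,  0.00019096, -0.00038866,  0.00146815,
       -0.00094661,  0.0012813 ]), 'tau': array([ 8.35938336e-04, -6.20028234e+01, -2.18303584e+00, -2.49864936e+01,
        1.40186274e-02,  2.39596156e-03, -9.04030890e-05]), 'tcp_pos': array([ 0.24554881, -0.57474802,  0.20356818]), 'eef_rot': array([-7.75793112e-06,  9.79690690e-01,  2.00514717e-01,  1.04806555e-05]), 'contact_force': array([-0.00879637,  0.6345574 , -0.44828124]), 'wrist_torque': array([ 0.02310826, -0.01682182,  0.0498288 ]), 'gripper_force': 0.0, 'width': 0.08562645747418166}
```

View pics/side0.png

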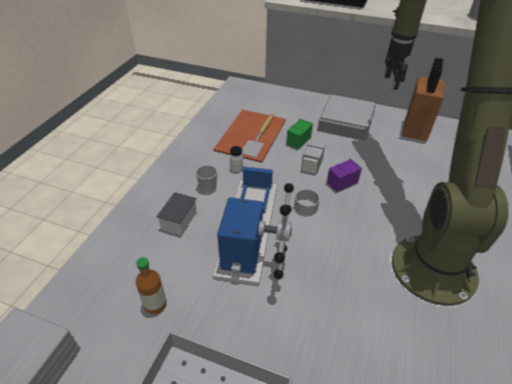

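View pics/top0.png

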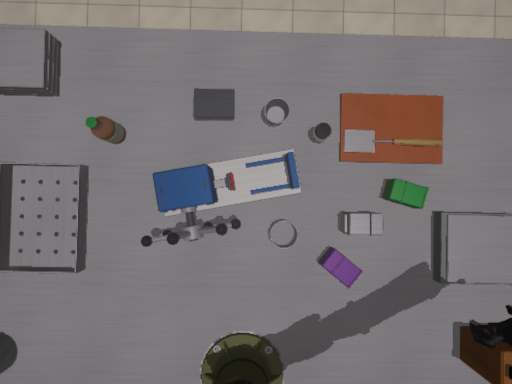

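The side view shows the plain steel mould at (314,154). It is at (363,223) in the top view, between the green (408,193) and purple (342,267) look-alikes. The press is at about (230,185) in the top view, with the star towards the robot at (190,232). Next I'll measure the poses.

```bash
cat > meas.py <<'E'
from h import *
def rect(W,m):
    X=W[m]; (c,s,a)=cv2.minAreaRect((X[:,:2]*1000).astype(np.float32)); 
    return np.round(c,1),np.round(s,1),round(a,1),len(X),np.median(X,0).round(4)
if __name__=="__main__":
    print("pinch",ctrl.pinch_z)
    for n in("top","side"):
        W=np.load(n+"0.npy"); im=cv2.imread(f"pics/{n}0.png").astype(int)
        x,y,z=W[...,0],W[...,1],W[...,2]; b,g,r=im[...,0],im[...,1],im[...,2]
        blue=(b>r+40)&(b>g+20)
        pr=(x>.35)&(x<.7)&(y>-.2)&(y<.32)
        print(n,"housing",rect(W,pr&blue&(z>.165)&(z<.185)&(x>.47)))
        print("stop",rect(W,pr&blue&(z>.085)&(z<.102)&(y<0)))
        print("rails",rect(W,pr&blue&(z>.026)&(z<.042)))
        print("bed",rect(W,pr&(z>.014)&(z<.026)&(x>.44)))
        q=(x>.39)&(x<.5)&(y>-.4)&(y<-.25)
        print("mould top",rect(W,q&(z>.064)&(z<.078)))
        print("mould lid?",rect(W,q&(z>.04)&(z<.066)))
        m=pr&(z>.1)&(x<.45)&(r<70)&(b<70)
        k,lab,st,ce=cv2.connectedComponentsWithStats(m.astype(np.uint8))
        for i in range(1,k):
            if st[i,4]>15: print("ball",ce[i].round(),st[i,4],np.nanmedian(W[lab==i],0).round(3))
a=cv2.imread("pics/top0.png")
A=cv2.resize(a[200:245,330:395],None,fx=6,fy=6,interpolation=cv2.INTER_CUBIC)
B=cv2.resize(a[145:250,135:305],None,fx=4,fy=4,interpolation=cv2.INTER_CUBIC)
B=B[:, :680];o=np.zeros((600,680,3),np.uint8);o[:420]=B
o2=cv2.resize(A,(260,180));o[420:600,:260]=o2
s=cv2.imread("pics/side0.png")[135:180,290:350];o[420:600,300:540]=cv2.resize(s,(240,180),interpolation=cv2.INTER_CUBIC)
cv2.imwrite("pics/crop1.png",o)
E
python3 meas.py
```

```text
pinch -0.0187
top housing (array([529.6, 156.7]), array([ 97.2, 137.1]), 11.1, 2098, array([0.5293, 0.1561, 0.1748]))
stop (array([ 586.1, -125.9]), array([96.5, 15.4]), 11.3, 203, array([ 0.5874, -0.1258,  0.0944]))
rails (array([572.6, -59.7]), array([ 87.1, 109.8]), 11.2, 259, array([ 0.5979, -0.0596,  0.0339]))
bed (array([523. ,   5.2]), array([214.3, 475.3]), 16.2, 3061, array([ 0.5619, -0.0091,  0.0198]))
mould top (array([ 442.7, -326. ]), array([ 60.6, 105.8]), 0.8, 796, array([ 0.4437, -0.3278,  0.0698]))
mould lid? (array([ 443.8, -326.4]), array([ 60.7, 105. ]), 0.8, 125, array([ 0.4447, -0.2798,  0.0629]))
ball [193. 222.] 18 [0.444 0.132 0.148]
ball [235. 224.] 68 [0.438 0.026 0.121]
ball [221. 229.] 97 [0.433 0.054 0.232]
ball [173. 238.] 112 [0.413 0.162 0.261]
ball [146. 241.] 91 [0.396 0.241 0.18 ]
side housing (array([529.2, 159.1]), array([ 99.5, 139. ]), 10.6, 1487, array([0.5268, 0.167 , 0.175 ]))
stop (array([ 586.7, -124.7]), array([97. , 20.8]), 11.9, 155, array([ 0.5852, -0.1224,  0.0939]))
rails (array([552.3,  51. ]), array([ 89.7, 358. ]), 11.6, 251, array([ 0.5548, -0.0797,  0.0349]))
bed (array([524.7,   7.1]), array([230.5, 472.7]), 15.4, 1293, array([0.5241, 0.0641, 0.0202]))
mould top (array([ 444.1, -327.8]), array([ 61.6, 107.9]), 1.6, 313, array([ 0.4434, -0.3232,  0.0704]))
mould lid? (array([ 427.5, -317.2]), array([113.9,  56.5]), 61.5, 140, array([ 0.4389, -0.2787,  0.0545]))
ball [288. 188.] 59 [0.432 0.062 0.229]
ball [285. 210.] 92 [0.41  0.17  0.259]
ball [279. 257.] 94 [0.395 0.25  0.178]
```

View pics/crop1.png

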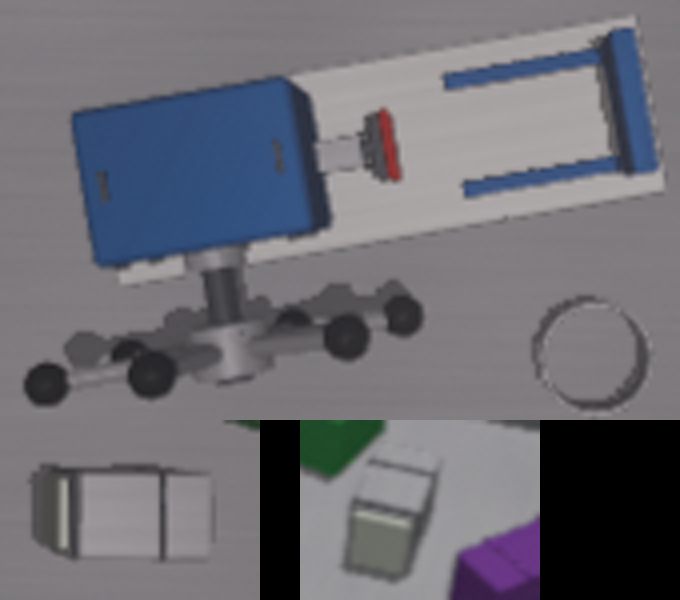

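The white lid is at the mould's +y end, facing left in the top view. The press yaw is about 11.2° and its origin is about (0.555, 0.030). The star spokes stand at about +45° and −15°. I'll check reach next.

```bash
cat >> h.py <<'E'
PY=np.radians(11.2); O=np.array([.555,.0298])
def pw(x,y,z): # press (m) -> world
    c,s=np.cos(PY),np.sin(PY); return np.array([O[0]+c*x-s*y,O[1]+s*x+c*y,z])
def wp(X):
    c,s=np.cos(PY),np.sin(PY); d=np.asarray(X)[...,:2]-O
    return np.stack([c*d[...,0]+s*d[...,1],-s*d[...,0]+c*d[...,1]],-1)
def down(t): t=np.radians(t)/2; return np.array([0,np.cos(t),np.sin(t),0])
def star(a,r,off=0.0): # point at radius r on the +y side (off) of a spoke leaning a deg to -y
    a=np.radians(a); return pw(-.115,.130-r*np.sin(a)+off,.140+r*np.cos(a))
E
python3 - <<'E'
from h import *
for t0 in (90.8,-89.2):
    for nm,p,t in [("mab",(.443,-.328,.2),0),("m",(.443,-.328,.031),0),("bedup",pw(0,-.095,.2),10.4),("bed",pw(0,-.095,.051),10.4),
      ("s+",pw(-.115,.19,.30),10.4),("s-15",star(-15,.085,.03),10.4),("s0",star(0,.085,.02),10.4),("s50",star(50,.085,.02),10.4),("s50u",pw(-.115,.07,.31),10.4)]:
        q=ctrl.ik(np.array(p),down(t0+t)); print(t0,nm,None if q is None else np.round(q,2))
E
```

```text
90.8 mab [ 0.99  0.43 -0.59  1.7   0.27  1.09  0.33]
90.8 m [ 0.89  0.62 -0.45  1.9   0.4   0.71  0.21]
90.8 bedup [ 0.58  0.53 -0.83  1.63  0.41  1.17 -0.15]
90.8 bed [ 0.49  0.67 -0.68  1.82  0.55  0.85 -0.26]
90.8 s+ [ 0.47  0.36 -1.35  1.75  0.36  1.33 -0.76]
90.8 s-15 [ 0.36  0.37 -1.16  1.9   0.38  1.12 -0.75]
90.8 s0 [ 0.47  0.37 -1.21  1.91  0.39  1.13 -0.69]
90.8 s50 [ 0.57  0.37 -1.13  1.97  0.39  1.04 -0.55]
90.8 s50u [ 0.68  0.23 -1.14  1.76  0.22  1.29 -0.32]
-89.2 mab [ 0.47  0.4   0.18  1.71 -0.08  1.05 -2.45]
-89.2 m [ 0.45  0.6   0.22  1.91 -0.21  0.65 -2.33]
-89.2 bedup [-0.57  0.67  1.15  1.65 -0.64  1.25 -2.23]
-89.2 bed [-0.01  0.6   0.12  1.82 -0.1   0.73 -2.78]
-89.2 s+ [ 0.42  0.3  -1.22  1.75  0.3   1.3   2.46]
-89.2 s-15 [ 0.39  0.39 -1.22  1.9   0.41  1.13  2.35]
-89.2 s0 [ 0.48  0.38 -1.22  1.91  0.39  1.13  2.44]
-89.2 s50 [-1.08  0.41  1.15  1.99 -0.44  1.02 -2.66]
-89.2 s50u [-1.13  0.25  1.15  1.77 -0.23  1.27 -2.86]
```

```bash
python3 - <<'E'
from h import *
T=90.8
ctrl.movep(np.array([.443,-.328,.16]),down(T))
ctrl.movel(np.array([.443,-.328,.031]),max_speed=.12)
ctrl.close_gripper(60); s=get_state(); print(s["width"],s["gripper_force"],s["time"])
ctrl.movel(np.array([.443,-.328,.20]))
ctrl.movep(pw(0,-.095,.17),down(T+10.4))
ctrl.movel(pw(0,-.095,.10))
ctrl.pause(.3)
s=get_state(); print(s["width"],s["gripper_force"],s["time"],s["tcp_pos"],s["contact_force"])
for n in("top","side"):
    im,W=cloud(n); cv2.imwrite(f"pics/{n}1.png",im); np.save(n+"1.npy",W)
    L=wp(W); z=W[...,2]
    for zl,zh in((.125,.15),(.07,.125),):
        m=(abs(L[...,0])<.06)&(L[...,1]>-.145)&(L[...,1]<.0)&(z>zl)&(z<zh); X=L[m]
        print(n,m.sum(),cv2.minAreaRect((X*1000).astype(np.float32)) if m.sum()>5 else 0, np.median(W[m],0))
    o=cv2.resize(im[130:230,180:320] if n=="top" else im[150:260,190:330],(560,400),interpolation=cv2.INTER_CUBIC)
    cv2.imwrite(f"pics/c1{n}.png",o)
a=cv2.resize(cv2.imread("pics/c1top.png"),(480,343));b=cv2.resize(cv2.imread("pics/c1side.png"),(320,343))
o=np.hstack([a,b]);cv2.imwrite("pics/c1.png",o)
E
```

```text
0.057453670128559786 63.04009437561035 3.4333
0.057412055195347506 65.79925775527954 6.7667 [ 0.57391907 -0.06339955  0.10081844] [-0.30453786  0.32465714 -8.2262855 ]
top 94 ((-1.8726768493652344, -46.25067901611328), (58.79450225830078, 14.459872245788574), 9.420339584350586) [ 0.55877218 -0.01806243  0.13542709]
top 7 ((-5.835506439208984, -44.8424072265625), (53.62519073486328, 10.674107551574707), 17.052186965942383) [ 0.53944978 -0.01922357  0.09804454]
side 493 ((0.7585220336914062, -90.99734497070312), (104.64633178710938, 78.34889221191406), 76.98880004882812) [ 0.57310816 -0.05041882  0.13861031]
side 259 ((-16.34849739074707, -72.13185119628906), (100.83815002441406, 50.77787780761719), 50.06279373168945) [ 0.55877051 -0.01360216  0.10059999]
```

View pics/c1.png

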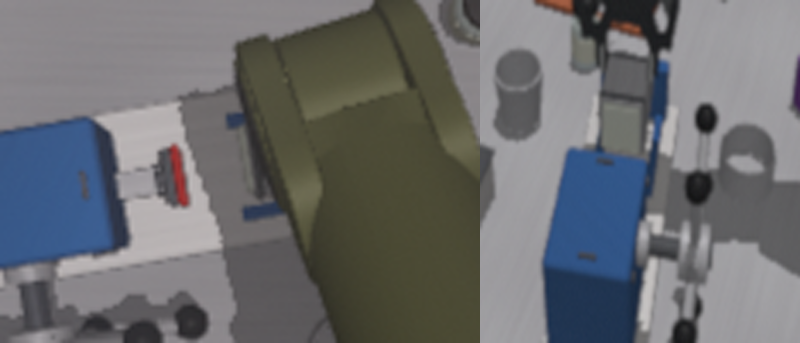

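The mould is held above the bed with its lid towards the pad (side crop at about (622,120)). I'll check its lateral position and yaw before lowering it.

```bash
python3 - <<'E'
from h import *
for n in("top","side"):
    W=np.load(n+"1.npy"); im=cv2.imread(f"pics/{n}1.png").astype(int); L=wp(W)*1000; z=W[...,2]*1000
    m=(abs(L[...,0])<45)&(L[...,1]>-150)&(L[...,1]<0)&(z>133)&(z<146)&(im.max(-1)>70)
    X=L[m]; print(n,m.sum())
    for y in range(-110,-20,8):
        s=X[(X[:,1]>=y)&(X[:,1]<y+8)]
        if len(s)>4: print("y",y,len(s),s[:,0].min().round(1),s[:,0].max().round(1))
    for x in range(-32,32,8):
        s=X[(X[:,0]>=x)&(X[:,0]<x+8)]
        if len(s): print("x",x,len(s),s[:,1].max().round(1))
    blue=(im[...,0]>im[...,2]+40)&(z>25)&(z<42)&(abs(L[...,0])<60)&(L[...,1]<-30)
    R=L[blue]; print("rail",len(R),[ (R[k][:,0].min().round(1),R[k][:,0].max().round(1)) for k in (R[:,0]<0,R[:,0]>0) if k.any()])
E
```

```text
top 30
y -62 6 -30.4 -20.2
y -54 17 -23.9 26.1
y -46 7 -12.8 13.3
x -32 5 -54.1
x -24 5 -47.4
x -16 3 -44.1
x -8 4 -43.3
x 0 2 -44.2
x 8 8 -42.5
x 16 2 -46.8
x 24 1 -48.2
rail 0 []
side 399
y -110 30 -24.8 28.7
y -102 32 -41.1 30.2
y -94 44 -33.7 41.5
y -86 36 -30.8 34.8
y -78 35 -26.9 29.8
y -70 34 -28.0 30.9
y -62 21 -28.3 26.7
y -54 42 -27.2 31.3
y -46 7 -9.4 21.1
x -32 23 -47.9
x -24 51 -46.8
x -16 55 -45.1
x -8 54 -44.2
x 0 49 -42.9
x 8 57 -41.7
x 16 57 -44.6
x 24 43 -48.1
rail 59 [(np.float64(-42.6), np.float64(-26.7)), (np.float64(34.8), np.float64(44.3))]
```

```bash
python3 - <<'E'
from h import *
f0=get_state()["contact_force"]
for z in (.07,.062,.058,.055,.053,.052,.0515,.051):
    ctrl.movel(pw(-.0005,-.095,z),max_speed=.05)
    s=get_state(); f=s["contact_force"]-f0; print(z,s["tcp_pos"][2].round(4),f.round(1))
    if f[2]>8: break
E
```

```text
0.07 0.07 [ 0.5 -0.3  0.5]
0.062 0.0616 [ 0.1 -0.5 -1.2]
0.058 0.0577 [ 0.8 -0.8 -0.4]
0.055 0.0548 [ 0.3 -0.5  0.1]
0.053 0.0529 [ 1.1 -1.3 -0.9]
0.052 0.0523 [ 0.4 -0.8  4.1]
0.0515 0.0523 [-3.8 -1.6 13.1]
```

```bash
python3 - <<'E'
from h import *
ctrl.ungrasp(); ctrl.movel(pw(-.0005,-.095,.20)); 
ctrl.movep(pw(-.115,.19,.30),down(102)); ctrl.close_gripper(60)
s=get_state(); print(s["time"],s["width"],s["tcp_pos"],s["contact_force"])
for n in("top","side"):
    im,W=cloud(n); L=wp(W)*1000; z=W[...,2]*1000
    m=(abs(L[...,0])<45)&(L[...,1]>-149)&(L[...,1]<0)&(z>83)&(z<94)&(im.max(-1)>70)&(abs(im[...,0].astype(int)-im[...,2])<40)
    print(n,m.sum(),cv2.minAreaRect(L[m].astype(np.float32)),np.median(z[m]))
    X=L[m]
    for y in range(-140,-35,20):
        k=X[(X[:,1]>=y)&(X[:,1]<y+20)]
        if len(k)>4: print(y,np.percentile(k,[2,98],axis=0)[:,0].round(1),np.median(z[m][(X[:,1]>=y)&(X[:,1]<y+20)]).round(1))
    cv2.imwrite(f"pics/{n}2.png",im)
a=cv2.resize(cv2.imread("pics/top2.png")[140:250,140:310],(510,330),interpolation=cv2.INTER_CUBIC)
b=cv2.resize(cv2.imread("pics/side2.png")[150:260,190:290],(290,330),interpolation=cv2.INTER_CUBIC)
cv2.imwrite("pics/c2.png",np.hstack([a,b]))
E
```

```text
12.7 -0.00023377261947895678 [0.4052597  0.19384963 0.30001777] [ 0.1435498  -0.2791868   0.19579912]
top 811 ((-0.5750637054443359, -94.57173919677734), (104.66380310058594, 60.577816009521484), 88.99156951904297) 89.62691731819893
-140 [-29.7  27.6] 89.4
-120 [-29.6  28.2] 89.7
-100 [-29.   27.4] 89.6
-80 [-29.5  27.4] 89.6
-60 [-28.8  27.7] 89.8
side 427 ((0.5041599273681641, -93.69279479980469), (109.9654541015625, 60.0561637878418), 89.64092254638672) 90.20235367514513
-140 [-29.  28.] 90.2
-120 [-28.8  29.7] 90.7
-100 [-28.5  28. ] 90.2
-80 [-29.   28.6] 90.2
-60 [-27.3  29. ] 89.7
```

View pics/c2.png

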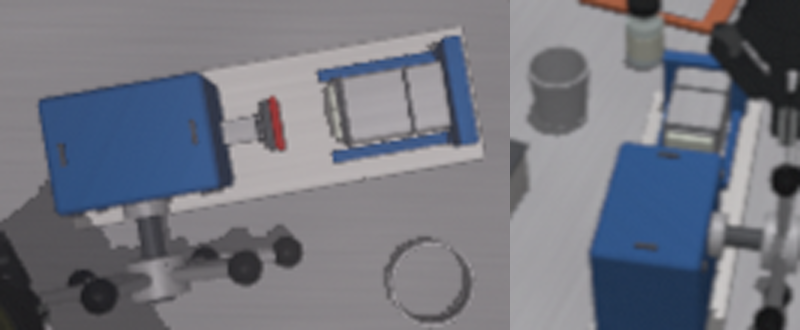

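The mould stands flat and centred: its top is at 90 mm, x≈0, and the lid faces the pad. First star stroke next; it stays well short of contact.

```bash
cat >> h.py <<'E'
R=.080
def tip(a): # finger centre (press y,z rel. hub) that holds a spoke at lean a (deg)
    r=np.radians(a); zs=R*np.cos(r)+.006*np.sin(r) if a>0 else R
    ys=-R*np.sin(r)+.006*np.cos(r)+.011 if a>0 else .017-R*np.tan(r)
    yb=-.115*np.sin(r)+.025
    return max(ys,yb),zs
def go(y,z,v): ctrl.movel(pw(-.115,.130+y,.140+z),max_speed=v)
def fy():
    f=get_state()["contact_force"]; c,s=np.cos(PY),np.sin(PY); return -s*f[0]+c*f[1],f
def engage(a): # above, then down behind a spoke at lean a
    y=tip(a)[0]+.008
    p=wp(get_state()["tcp_pos"]); 
    go(p[1]-.130,.15,.25); go(y,.15,.25); go(y,R,.2)
E
python3 - <<'E'
from h import *
engage(-15); print(get_state()["time"])
b=fy()[0]
for a in range(-10,51,10):
    go(*tip(a),.10); F,f=fy(); s=get_state(); print(a,round(F-b,1),f.round(1),s["time"],np.linalg.norm(s["wrist_torque"]).round(2))
im,W=cloud("top"); cv2.imwrite("pics/top3.png",im)
p=wp(get_state()["tcp_pos"]); go(p[1]-.130,.15,.25); im,W=cloud("side"); cv2.imwrite("pics/side3.png",im)
im=np.hstack([cv2.resize(cv2.imread("pics/top3.png")[140:250,140:310],(510,330)),cv2.resize(im[150:290,190:310],(290,330))]);cv2.imwrite("pics/c3.png",im)
E
```

```text
13.8
-10 0.6 [-0.6  0.8 -0.8] 14.125 0.04
0 0.0 [ 0.1  0.4 -0.3] 14.475 0.02
10 -0.3 [-0.4 -0.   0.2] 14.825 0.05
20 -1.2 [ 0.8 -0.8 -0.2] 15.1333 0.03
30 0.3 [0.9 0.8 0.1] 15.425 0.07
40 0.4 [ 0.2  0.8 -0.9] 15.7167 0.07
50 -0.4 [ 0.4 -0.  -0.8] 16.0083 0.03
```

View pics/c3.png

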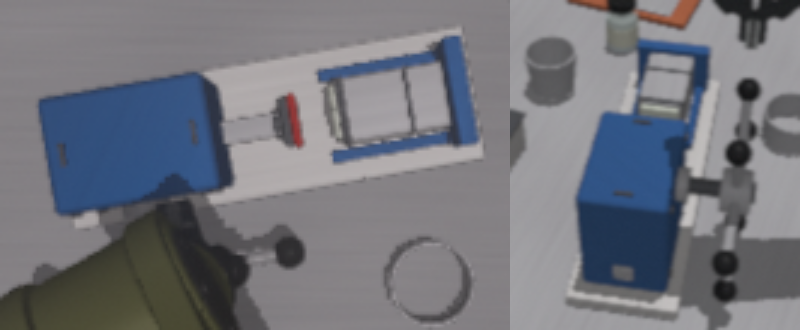

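The first stroke moved the pad closer to the lid (red pad now at (293,120)), so pushing works. The star coasts a little, so I'll measure its angle from the ball positions.

```bash
cat >> h.py <<'E'
def angles(n="side"):
    """lean angles (deg) of the visible balls, from fresh picture; also pad face y and mould span (mm, press)"""
    im,W=cloud(n); c=vision.camera_info(n); C=-np.array(c["R"]).T@np.array(c["t"])
    V=W-C; V=V/np.linalg.norm(V,axis=-1,keepdims=True); B=W+.0095*V
    L=wp(B); dy=L[...,1]-.130; dz=B[...,2]-.140; r=np.hypot(dy,dz)
    m=(abs(L[...,0]+.115)<.022)&(r>.095)&(r<.135)&(im.max(-1)<75)
    k,lab,st,_=cv2.connectedComponentsWithStats(m.astype(np.uint8)); out=[]
    for i in range(1,k):
        if st[i,4]>25:
            s=lab==i; out.append((round(float(np.degrees(np.arctan2(-np.median(dy[s]),np.median(dz[s])))),1),int(st[i,4]),round(float(np.median(r[s]))*1000)))
    L=wp(W)*1000; z=W[...,2]*1000; i=im.astype(int)
    p=(i[...,2]>i[...,0]+50)&(abs(L[...,0])<30)&(abs(L[...,1]+40)<70)&(z>40)&(z<90)
    g=(abs(L[...,0])<25)&(L[...,1]>-149)&(L[...,1]<-10)&(z>84)&(z<94)&(abs(i[...,0]-i[...,2])<35)
    l=(abs(L[...,0])<18)&(L[...,1]>-60)&(L[...,1]<-10)&(z>73)&(z<83)&(i.max(-1)>100)&(abs(i[...,0]-i[...,2])<35)
    f=lambda m:np.percentile(L[m][:,1],[3,50,97]).round(1) if m.sum()>4 else m.sum()
    return im,out,{"pad":f(p),"mould":f(g),"lid":f(l)}
E
python3 - <<'E'
from h import *
for n in("side","top"): print(angles(n)[1:])
print(get_state()["time"])
E
```

```text
([(38.2, 66, 116), (-20.9, 89, 115), (-85.0, 179, 114)], {'pad': np.int64(0), 'mould': array([-143.2,  -90.4,  -45.8]), 'lid': array([-49.5, -43.7, -41. ])})
([(98.6, 77, 116), (37.7, 131, 116)], {'pad': array([-10.3,  -7.1,  -4.1]), 'mould': array([-143.7,  -95.5,  -48.1]), 'lid': array([-47. , -42.6, -10.8])})
16.7333
```

```bash
python3 - <<'E'
from h import *
def red(im):
    i=im.astype(int); m=(i[...,2]>i[...,0]+50)&(i[...,2]>i[...,1]+50); m[:150]=0;m[220:]=0;m[:,:200]=0;m[:,280:]=0
    v,u=np.nonzero(m); return len(u),u.mean(),v.mean()
for f in("top0","top2","top3"): print(f,red(cv2.imread(f"pics/{f}.png")))
im,W=cloud("top"); print("now",red(im)); cv2.imwrite("pics/top4.png",im)
s=get_state(); print(wp(s["tcp_pos"]),s["tcp_pos"],s["width"])
E
```

```text
top0 (42, np.float64(231.85714285714286), np.float64(181.02380952380952))
top2 (43, np.float64(231.8139534883721), np.float64(180.8139534883721))
top3 (41, np.float64(237.78048780487805), np.float64(179.5609756097561))
now (42, np.float64(237.76190476190476), np.float64(179.61904761904762))
[-0.11568133  0.08322136] [0.42535735 0.08896713 0.2891187 ] 0.0003423077625323069
```

```bash
cat >> h.py <<'E'
def tip(a): # ball contact on the flat finger side
    r=np.radians(a); return -.115*np.sin(r)+.025, min(R,.115*np.cos(r)-.02)
E
python3 - <<'E'
from h import *
engage(-22); b=fy()[0]
for a in (-10,0,10,20,30,40,45):
    go(*tip(a),.08); F,f=fy(); print(a,round(F-b,1),f.round(1))
im,o,d=angles("side"); print(o,d,get_state()["time"]); cv2.imwrite("pics/side5.png",im)
im,o,d=angles("top"); print(o,d); cv2.imwrite("pics/top5.png",im)
a=cv2.resize(cv2.imread("pics/side5.png")[150:290,190:330],(420,420),interpolation=cv2.INTER_CUBIC)
b=cv2.resize(im[140:250,200:310],(380,420),interpolation=cv2.INTER_CUBIC)
cv2.imwrite("pics/c5.png",np.hstack([a,b]))
E
```

```text
-10 3.0 [-0.2  3.3  2.7]
0 -0.5 [-0.3 -0.2 -0.6]
10 -0.6 [-0.4 -0.3  0.7]
20 -0.3 [ 0.2  0.1 -0. ]
30 1.1 [-0.6  1.3 -0.1]
40 -0.4 [0.2 0.  0.5]
45 0.0 [0.6 0.5 0.9]
[(27.8, 52, 122), (-16.1, 98, 116), (-76.2, 101, 115), (-136.0, 73, 114)] {'pad': np.int64(0), 'mould': array([-142.1,  -90.5,  -45.6]), 'lid': array([-50.4, -43.1, -40.4])} 21.0083
[(102.6, 74, 115), (45.6, 42, 120)] {'pad': array([-29.9, -27.3, -24.7]), 'mould': array([-144.1,  -95.5,  -48. ]), 'lid': array([-46. , -42.6, -26.4])}
```

View pics/c5.png

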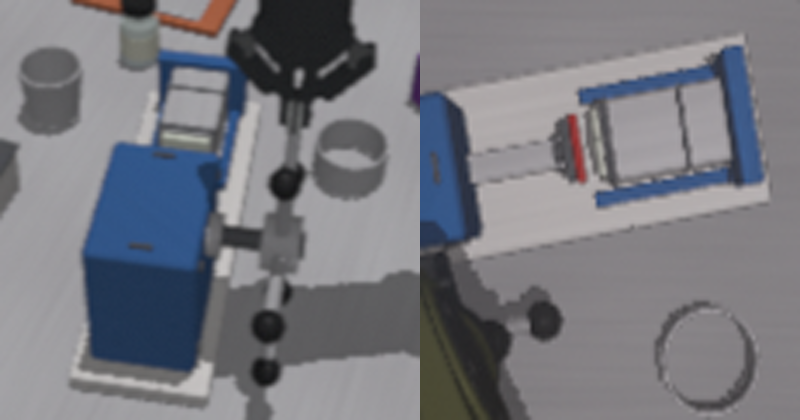

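The star is at about 44° on this spoke (q≈2.86) and the pad is a few mm short of the lid. For the third stroke I'll use small steps, watching the push force and the pad travel.

```bash
cat >> h.py <<'E'
def red_u(im):
    i=im.astype(int); m=(i[...,2]>i[...,0]+50)&(i[...,2]>i[...,1]+50); m[:150]=0;m[220:]=0;m[:,:200]=0;m[:,290:]=0
    v,u=np.nonzero(m); return u.mean().round(2)
def steps(seq,b,lim=5.5,v=.03):
    for a in seq:
        go(*tip(a),v); F,f=fy(); im,o,d=angles("top")
        print(a,"F",round(F-b,1),"red",red_u(im),"pad",d["pad"],"mould",d["mould"],"t",round(get_state()["time"],1),flush=True)
        if F-b>lim: return True
E
python3 - <<'E'
from h import *
p=wp(get_state()["tcp_pos"]); engage(-17); b=fy()[0]
go(*tip(-8),.06); print(b)
np.save("b.npy",b)
steps([-4,0,2,4,6,8,10,12],b)
print(angles("side")[1:])
E
```

```text
0.8660478619372829
-4 F 3.1 red 246.55 pad [-34.6 -31.6 -28.7] mould [-143.8  -96.1  -48.4] t 23.8
0 F 1.5 red 247.07 pad [-36. -33. -30.] mould [-143.9  -96.   -48.6] t 24.2
2 F 1.9 red 247.21 pad [-36.5 -33.5 -30.4] mould [-143.8  -95.6  -48. ] t 24.6
4 F 2.0 red 247.44 pad [-37.1 -34.  -31. ] mould [-143.7  -95.5  -48.3] t 24.9
6 F 1.4 red 247.73 pad [-37.7 -34.6 -31.7] mould [-143.8  -96.5  -48.8] t 25.2
8 F 1.0 red 247.95 pad [-38.6 -35.4 -32.3] mould [-143.4  -96.   -48.2] t 25.6
10 F 2.1 red 248.19 pad [-39.1 -36.  -32.9] mould [-143.8  -95.8  -48.4] t 25.9
12 F 1.2 red 248.37 pad [-39.5 -36.5 -33.6] mould [-143.8  -95.8  -47.7] t 26.2
([(-47.1, 102, 114), (-109.5, 124, 114)], {'pad': array([-43.8, -36.8, -32.2]), 'mould': array([-141.5,  -89. ,  -46.8]), 'lid': array([-48.6, -44.7, -42.4])})
```

```bash
python3 - <<'E'
from h import *
b=np.load("b.npy")
steps(range(14,38,2),b)
print(angles("side")[1:])
E
```

```text
14 F 2.6 red 248.71 pad [-40.4 -37.2 -34.2] mould [-143.6  -96.1  -48.3] t 26.6
16 F 1.6 red 248.77 pad [-40.5 -37.6 -34.7] mould [-144.   -95.6  -48.3] t 26.9
18 F 3.3 red 248.92 pad [-40.8 -37.9 -35. ] mould [-144.2  -96.6  -48.6] t 27.3
20 F 3.6 red 249.0 pad [-41.4 -38.5 -35.5] mould [-144.7  -96.2  -49.2] t 27.6
22 F 2.5 red 249.2 pad [-42.1 -39.1 -36.1] mould [-144.8  -97.3  -49.4] t 27.9
24 F 3.7 red 249.44 pad [-42.5 -39.6 -36.7] mould [-145.4  -98.   -49.7] t 28.2
26 F 3.4 red 249.64 pad [-43.  -40.1 -37.4] mould [-145.7  -98.5  -51. ] t 28.6
28 F 3.4 red 249.8 pad [-43.5 -40.4 -37.7] mould [-146.1  -99.   -51.5] t 28.9
30 F 3.5 red 249.85 pad [-43.8 -40.7 -37.8] mould [-146.   -99.   -51.7] t 29.2
32 F 1.2 red 249.85 pad [-43.8 -40.8 -37.8] mould [-145.9  -99.1  -51.3] t 29.5
34 F 1.7 red 249.85 pad [-43.6 -40.7 -37.8] mould [-145.7  -98.   -51.3] t 29.9
36 F 1.9 red 249.85 pad [-43.6 -40.7 -37.8] mould [-146.1  -99.4  -52.1] t 30.2
([(-26.1, 95, 116), (-88.7, 165, 115)], {'pad': array([-45.1, -41.1, -37.8]), 'mould': array([-144.1,  -93.2,  -49.5]), 'lid': array([-52.2, -46.8, -35.9])})
```

The pad met the lid at about 15° and the mould reached the stop at about 29°; the spring is compressing now (roughly 14–24 N). I'll push a few degrees further.

```bash
python3 - <<'E'
from h import *
b=np.load("b.npy")
steps([38,40,41.5],b)
print([angles("side")[1] for _ in range(2)])
s=get_state(); print(wp(s["tcp_pos"])*1000-[0,130],(s["tcp_pos"][2]-.14)*1000, np.array(tip(41.5))*1000)
E
```

```text
38 F 3.0 red 249.85 pad [-43.6 -40.7 -37.8] mould [-146.   -99.7  -52.4] t 30.6
40 F 2.0 red 249.85 pad [-43.6 -40.7 -38. ] mould [-146.   -99.6  -52.7] t 30.9
41.5 F 3.0 red 249.8 pad [-43.8 -40.7 -37.8] mould [-145.8  -99.2  -52.1] t 31.2
[[(-20.8, 87, 115), (-80.7, 99, 114), (-140.8, 75, 113)], [(23.8, 33, 123), (-21.1, 87, 117), (-80.8, 101, 115), (-141.3, 74, 113)]]
[-114.14108285  -50.85747382] 66.89881995304381 [-51.20130554  66.12990789]
```

The star is at about 39°, roughly 30–38 N. I'll back off, retreat and check that the clamp holds.

```bash
python3 - <<'E'
from h import *
y,z=tip(41.5)
go(y+.012,z,.04); print(angles("side")[1:])
go(y+.012,.16,.2); ctrl.pause(1)
print(angles("side")[1:])
im,o,d=angles("top"); print(o,d,red_u(im)); 
s=get_state(); print(s["time"],s["contact_force"].round(1))
cv2.imwrite("pics/c6.png",cv2.resize(im[140:250,140:310],(680,440),interpolation=cv2.INTER_CUBIC))
E
```

```text
([(18.5, 61, 121), (-26.7, 96, 116), (-88.7, 164, 115)], {'pad': array([-46.2, -40.8, -37.2]), 'mould': array([-145. ,  -94.1,  -49.6]), 'lid': array([-52.7, -47.7, -36.8])})
([(33.3, 69, 116), (-26.5, 95, 115), (-89.4, 164, 115)], {'pad': array([-47.1, -40. , -37.9]), 'mould': array([-144. ,  -91.7,  -49.4]), 'lid': array([-50.9, -46.6, -35.1])})
[(93.0, 77, 116), (32.3, 132, 116)] {'pad': array([-43.6, -40.7, -37.8]), 'mould': array([-146.1,  -98.9,  -51.4]), 'lid': array([-49.7, -46. , -36.1])} 249.85
33.525 [-0.4  0.6  1. ]
```

View pics/c6.png

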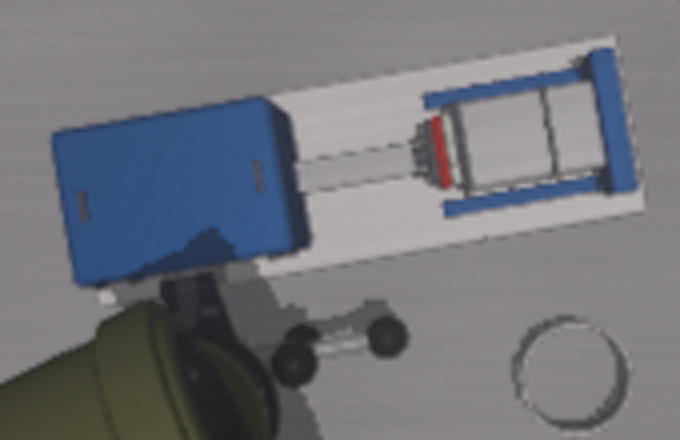

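The pad (440,150) is on the lid and the mould is against the stop. After release the star backed off from about 39° to 33° and then held, which is what it does when settling at 25 N. I'll hand in.

```bash
python3 -c "
from h import *
print(ticket.close_job(), get_state()['time'])"
```

```text
the job is handed in; nothing more can be done
the job is handed in; nothing more can be done
```

I handed the job in at about 34 s: the mould stands upright between the rails with its lid against the red pad, clamped at an estimated 25 N after peaking around 30–38 N (estimated from the star angle and pad travel), but the hand-in returned no verdict.

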